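# Lock a tray stop into the counter rail

### The arm

A 6-joint arm with a two-finger parallel gripper is mounted at the origin on the work surface. World frame = base frame: x ahead of the robot, y to its left, z up, the work surface at z = 0. Lengths are in m, angles in rad, forces in N, time in s.
With the tool pointing down it reaches from about 0.4 to 0.825 m from the base axis. Payload 7 kg.
Tool frame: the origin (TCP) lies at the very end of the fingers, on their centre line; the grasp point (between the pads) lies 19 mm behind it; z points along the fingers, x is the direction in which the jaws open and shut, and the axes are right-handed (so a half turn about z gives the same grasp; the last joint's range is limited). The gripper opens to 88 mm and grips with 3 to 60 N. Pads are 19 mm wide; open, the fingers measure 130 mm over their backs; the gripper's body (78 mm by 193 mm) begins 47 mm behind the grasp point.
Start: joints at [-0.989, 0.359, 0.012, 0, -1.224, -0.288], TCP at [0.195, -0.646, 0.227] pointing down, gripper open.
Joint ranges: [-3.07, 3.07], [-1.43, 2.12], [-1.02, 1.25], [-3.03, 1.67], [-3.05, -0], [-3.03, 3.03]. Speed limits (rad/s): [2.39, 2.39, 3.01, 3.14, 3.14, 3.14].

### API

Orientations are given as [roll, pitch, yaw] about the fixed x, y, z axes, in that order (R = Rz(yaw) Ry(pitch) Rx(roll)).
In Python, from station import telemetry, grab_frame, arm, regions_of, pinpoint gives the robot as it stands. The module is installed in compiled form; this text tells all that it offers.
- The arm moves only by the shell command python3 -m inch 'ROWS' [FORCE]. ROWS is text: rows parted by semicolons, each of 7 numbers parted by spaces: the opening, from 0 (shut) to 1 (fully open), then the shift along the world's x, y, z in cm, then the turn, a rotation vector about the world's x, y, z in degrees. A call has 1 to 12 rows; each row is the pose to reach, as a shift and turn from the pose measured when the call began; what a row does not reach only later rows make up. A row lasts 1/8 s, in which the tool goes at most 62.5 mm and 10.7 degrees, less where a joint would pass 70% of its speed; a pose out of reach is approached as far as the arm can. A call with a gripper value outside its range is refused whole. The fingers move at their own pace and stop on an object; FORCE is the grip in N (left out, the last holds). Time passes only in rows, so rows that repeat a pose let the fingers close. It gives the time, the measured TCP pose, the force and the opening at its end, in the units of the state.
- telemetry.get_state(): the state, without advancing time (a new reading comes with each control period).
- grab_frame(name): name is "side" or "top" or "wrist"; returns a dict with "pixels" (480x640x3 uint8, red, green, blue), "fx", "fy", "cx", "cy" (pixels), "dist_coeffs" ([k1, k2, p1, p2, k3] as OpenCV has them; the pictures are not rectified), "R" (3x3) and "t" (3): a world point X has camera coordinates R X + t. Camera axes: x right, y down, z forward; pixel columns grow to the right and rows downward; lengths in m; the calibration is good to about 2 mm. A picture is of the moment at which its call begins. There is no depth.
- arm.job_done(): hands the job in, once; it reports no verdict.
Trained networks look in the newest picture that a camera, given by its name, has taken for a name from the list of things; names that differ only in an ending like _2 or _b are one class to them, and where a whole thing is asked for, a point or a joint stands for the part that bears it (a point fixed in the world has none). Each returns a list of dicts, best first, with "p" (0 to 1); they miss things now and then, are a little off and sometimes report something else, mostly with a low value. They report only what shows in the picture. A call takes as long as a camera call. They do not tell look-alikes from the thing itself.
- regions_of(camera, name): "pixels" (480x640 bool, what is visible of it) and "bbox" ([left, top, right, bottom] in pixels, round what is visible of it).
- pinpoint(camera, name): "location" ([column, row] in pixels: a listed point, or the origin of a listed thing).
The state is a dict: "t": time; "q": joint angles; "qd": joint speeds; "joint_efforts": joint torques, N m; "eef_pos": TCP position; "ee_rot": TCP orientation; "force": force on the tool from outside, world axes, zero at the start; "moment": the same for the moment, N m; "width": finger opening in m.
Only numpy, scipy, OpenCV 4.12 (cv2) and the standard library are available. Lean on these libraries where they do the work, as an engineer would, in place of code of your own. Each camera call takes 0.05 s, during which the arm holds its last target. There are 200 camera calls.

### The job

Lock the tray stop with the red wing into the counter's mounting rail between the two blue tabs: let its foot down through the slot, press it gently against the sprung bed and turn it a quarter turn, then let it rise until the lips of the channel sit in the grooves of the nut, and let go. The channel sits a little to one side of its base, so find the slot with a light touch, never force the stop, and leave everything else on the counter where it is.

Things in the scene. Friction and masses are not known exactly. Their poses are not given: they have to be found in the camera images.
- stop: Loose tray stop, upright on the counter, 86 mm tall, 0.11-0.18 kg: a steel channel nut as foot, a round post (18 mm) and a flat red wing on top. Origin: centre of the nut's underside, z up. Nut 37 mm long (x), 19 wide (y), 6 thick; along each short end stands a tooth 3 mm thick, 4 mm high, which leaves a 6.5 mm groove (at mid-width) between tooth and post.
- stop_wing (a point): Centre of the stop's red wing, the part to hold, 68 mm above the stop's origin, axes as the stop's. Wing 44 mm along x, 14 mm thick along y, from 50 to 86 mm above the stop's origin: its long side runs as the nut's long side does.
- rail: Fixed black base of the rail, flat on the counter, 86 x 280 x 6 mm. Origin: centre of its underside; x across, y along, z up. On it an aluminium channel, 260 long, 51 wide, along y, top at 36 mm. The channel FLOATS: in x it sits up to 8 mm to either side of the base's centre line, anew every time, not in the measured poses; 12 N sideways shifts it. So see or feel for its slot.
- rail_lips (a point): Point on the base's centre line (not the channel's), 29 mm above the rail's origin, the height of the lips' lower edges; axes as the rail's. The slot in the channel's top is 22 mm wide; its two lips are turned down, 2.5 mm thick, 7 mm deep. The space under them is 46 mm wide. The nut passes between them only with its long side along y.
- rail_bed (a point): Point on the base's centre line, 26 mm above the rail's origin: top of the orange sprung bed, which fills the channel's length. It yields 10 mm down: about 4 N to begin, 0.5 N more per mm, 9 N at the end, then solid. With the nut's underside 16 to 18.5 mm above the rail's origin its teeth clear the lips and it turns freely, either way.
- rail_seat (a point): Point on the base's centre line, 23 mm above the rail's origin: where the nut's underside ends when, turned across the channel and let up, the bed has lifted it so that the lips sit in its grooves. There the bed holds it up with about 3 to 4 N, upright without help.
- mark: A pair of blue tabs (10 x 30 mm, 16 mm above the counter) on the rail's base, one on either side of the channel. Origin midway between them at counter height; axes as the rail's. The stop belongs between them, in the channel.
- ticket_stand: ticket stand with a blank white card, 91 mm tall, on a 50 x 50 mm foot; a bystander
- broth: tall amber bottle, 72 mm across, 220 mm tall; a bystander
- sauce_jar: green glass jar, 70 mm across, 90 mm tall; a bystander
- weight: brass scale weight, 44 mm across, 56 mm tall; a bystander
- bowl: white bowl, 120 mm across, 50 mm tall; a bystander
- tasting_cup: white cup, 68 mm across, 70 mm tall; a bystander
Things that resemble listed ones, but are neither listed nor needed, are in the scene too. There is more than one size of the stop; the one meant has the size given above.

How it is judged:
On the way, in this order (a step that is already met when the one before it is completed fails the run):
1. the nut is through the slot, long side along it (within 17 degrees), underside below 31 mm over the rail's origin, within 20 mm along the rail of the tabs' middle (z of stop in the frame of rail below 0.031 m and angle between the x axis of stop and the y axis of rail, either way round below 0.3 rad and x of stop in the frame of rail between -0.012 and 0.012 m and y of stop in the frame of mark between -0.02 and 0.02 m), for 0.05 s.
2. pressed down (underside less than 21 mm above the rail's origin) and turned across the channel (within 17 degrees) (z of stop in the frame of rail below 0.021 m and angle between the x axis of stop and the x axis of rail, either way round below 0.3 rad and x of stop in the frame of rail between -0.012 and 0.012 m), for 0.05 s.
At the end, for the whole second after the job is handed in: The stop stands upright (within 6 degrees) and still in the channel, let go, its nut across the channel (within 12 degrees), lifted into the lips with its underside 20.5 to 25.5 mm above the rail's origin, within 20 mm along the rail of the middle between the blue tabs (z of stop in the frame of rail between 0.0205 and 0.0255 m and x of stop in the frame of rail between -0.012 and 0.012 m and y of stop in the frame of mark between -0.02 and 0.02 m and angle between the x axis of stop and the x axis of rail, either way round below 0.21 rad and angle between stop's own z axis and vertical below 0.1 rad and linear speed of stop below 0.02 m/s and contact force between stop and the fingers below 0.1 N); the robot touches nothing.
It fails at once if the stop is forced against the rail with more than 80 N (contact force between stop and rail above 80 N).
It fails at once if the arm or gripper presses on the rail with more than 15 N (contact force between any of the fingers, the arm and rail above 15 N).
It fails at once if a bystander is moved more than 25 mm (distance of any of ticket_stand, broth, sauce_jar, weight, bowl, tasting_cup from where it was at the start of the episode above 0.025 m).
It also fails if it takes over 67 s, if anything falls off the work surface, if the arm or the gripper's body presses on something with over 40 N, if the wrist force passes 120 N, or if a joint passes its speed limit or range.

## Working session

There is one attempt and no reset: what is moved stays moved. The work goes in short steps, Python scripts to look and compute and a shell command to move; the robot and the scene stay as the last step left them, time stands still between calls to the robot, and variables do not carry over. Pictures are saved under pics/ and viewed, about 8 in all and at most 12, crops included, and the job is handed in when it is done.

```bash
mkdir -p pics; cat > h.py <<'E'
import numpy as np,cv2
from station import telemetry,grab_frame,arm,regions_of,pinpoint
def K(f): return np.array([[f["fx"],0,f["cx"]],[0,f["fy"],f["cy"]],[0,0,1.]]),np.array(f["dist_coeffs"],float)
def ray(f,px,z):
    k,d=K(f);u=cv2.undistortPoints(np.array([[px]],float),k,d)[0,0]
    R=np.array(f["R"]);t=np.array(f["t"]);c=-R.T@t;v=R.T@np.array([u[0],u[1],1]);return c+v*(z-c[2])/v[2]
def proj(f,X):
    k,d=K(f);return cv2.projectPoints(np.array(X,float).reshape(-1,3),cv2.Rodrigues(np.array(f["R"],float))[0],np.array(f["t"],float),k,d)[0].reshape(-1,2)
def save(f,n,crop=None,s=1):
    im=f["pixels"][:,:,::-1]
    if crop: im=im[crop[1]:crop[3],crop[0]:crop[2]]
    cv2.imwrite("pics/"+n,cv2.resize(np.ascontiguousarray(im),None,fx=s,fy=s,interpolation=cv2.INTER_CUBIC))
E
python3 - <<'E'
from h import *
Z=dict(stop=0,stop_wing=.068,rail=0,rail_lips=.029,rail_bed=.026,mark=0,ticket_stand=0,broth=0,sauce_jar=0,weight=0,bowl=0,tasting_cup=0)
fs={}
for c in("top","side"):
    f=fs[c]=grab_frame(c);print(c,-np.array(f["R"]).T@np.array(f["t"]))
    for n,z in Z.items():
        for r in pinpoint(c,n)[:3]:
            if r["p"]>.2: print(c,n,round(r["p"],2),np.round(r["location"],1),np.round(ray(f,r["location"],z)[:2],4))
im=np.vstack([fs["top"]["pixels"],fs["side"]["pixels"]])
save(fs["top"],"a.png",s=1.25);save(fs["side"],"b.png",s=1.25)
print(telemetry.get_state())
E
```

```text
top [ 0.38609646 -0.00515823  1.39076686]
top stop 0.82 [230.7 296.7] [0.3553 0.2861]
top stop 0.66 [228.7 236.1] [0.5305 0.299 ]
top stop 0.42 [235.5 263.2] [0.4521 0.2758]
top stop_wing 0.61 [234.1 259.9] [0.4579 0.2663]
top stop_wing 0.61 [223.5 299.7] [0.348  0.2915]
top stop_wing 0.59 [224.8 236.6] [0.5218 0.295 ]
top rail 0.92 [323.3 221.1] [0.5801 0.0247]
top rail_lips 0.76 [321.9 224.3] [0.5668 0.0279]
top rail_lips 0.27 [472.6 209.4] [ 0.6197 -0.4027]
top rail_bed 0.68 [321.6 220.9] [0.577 0.029]
top mark 0.46 [331.2 222.4] [0.5768 0.0018]
top ticket_stand 0.61 [424.2 265.5] [ 0.4578 -0.2685]
top broth 0.93 [196.8 209.9] [0.6059 0.3978]
top broth 0.4 [426.4 187.3] [ 0.6868 -0.2747]
top sauce_jar 0.66 [471.4 209.8] [ 0.6234 -0.4076]
top weight 0.56 [427.3 188.2] [ 0.6842 -0.2773]
top weight 0.42 [195.8 213.2] [0.5961 0.4003]
top bowl 0.81 [171.2 249.3] [0.4879 0.4687]
top bowl 0.32 [321.2 222.2] [0.5768 0.0307]
top tasting_cup 0.65 [492.6 249.8] [ 0.5073 -0.4696]
side [-0.03773099  0.92026459  0.78589503]
side stop 0.91 [312.3 361.7] [0.3526 0.2857]
side stop 0.87 [274.1 339.
[... 863 characters left out ...]
p 0.58 [275.1 313.2] [0.4953 0.2086]
{'t': 1.3, 'q': array([-9.88911427e-01,  3.58586281e-01,  1.19025185e-02, -9.36554315e-06,
       -1.22411185e+00, -2.88105354e-01]), 'qd': array([-9.38466292e-04,  5.21459545e-04,  1.59280515e-03,  8.41535081e-05,
       -1.90593203e-04,  2.24971261e-03]), 'joint_efforts': array([ 3.02781177e-05, -5.82393336e+01,  2.93298125e+01,  7.00245515e+00,
        1.23464499e-02, -1.54141429e-05]), 'eef_pos': array([ 0.19544083, -0.64605841,  0.22656953]), 'ee_rot': array([ 3.14158401e+00, -1.82180486e-06,  1.86457269e+00]), 'force': array([0.43375475, 0.30470481, 0.66129041]), 'moment': array([-0.01102604,  0.03566775,  0.00919287]), 'width': 0.08722839081236068}
```

View pics/a.png

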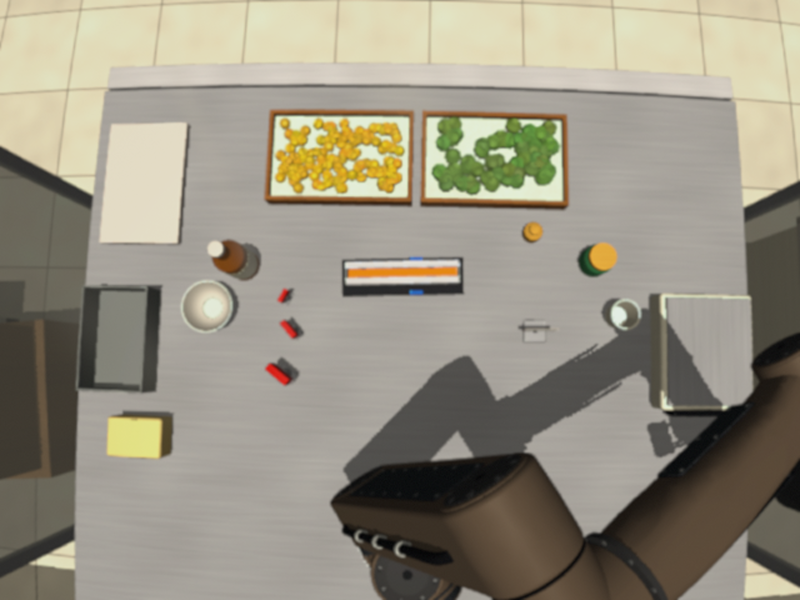

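View pics/b.png

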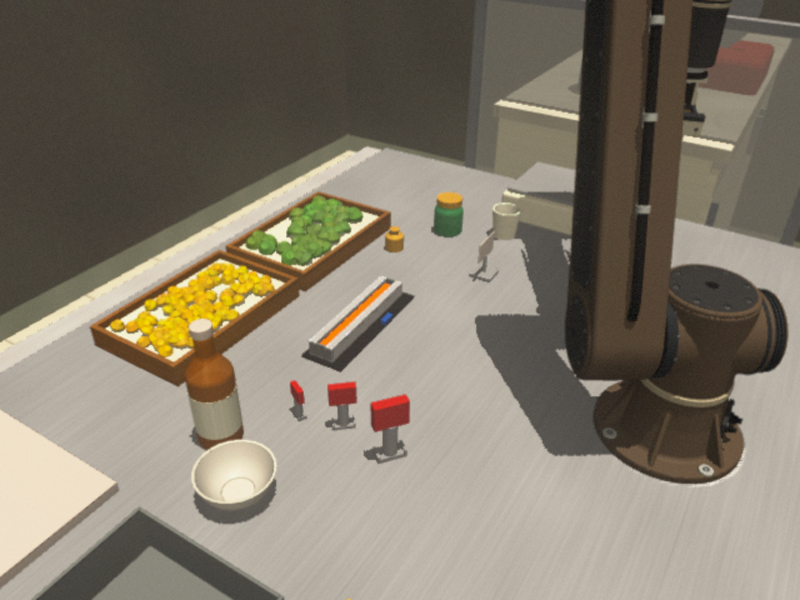

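The top view shows three red-winged stops at about (228,236) small, (232,263) middle and (223,299) large (native px). The rail is at (322,221), with its channel shifted away from the robot. The blue tabs are near column 331. Next I'll measure the sizes to pick the right stop.

```bash
python3 - <<'E'
from h import *
fs={c:grab_frame(c) for c in("top","side")}
def red(f):
    p=f["pixels"].astype(int);m=((p[...,0]>110)&(p[...,1]<70)&(p[...,2]<70)).astype(np.uint8)
    n,l,s,c=cv2.connectedComponentsWithStats(m);return [(l==i,s[i],c[i]) for i in range(1,n) if s[i][4]>12]
for c in fs:
    for m,s,ce in red(fs[c]):
        if ce[1]<200: continue
        print(c,s,np.round(ce,1))
        if c=="top":
            for H in (.06,.086,.11):
                pts=np.array([ray(fs[c],(x,y),H)[:2] for y,x in np.argwhere(m)],np.float32)
                r=cv2.minAreaRect(pts);print(H,np.round(r[0],4),np.round(r[1],4),round(r[2],1))
f=fs["side"]
for o in ([.528,.294],[.4515,.2755],[.354,.286]):
    print(o,[(h,np.round(proj(f,[o+[h]])[0],1).tolist()) for h in (0,.05,.068,.086,.11)])
# rail & tabs
f=fs["top"];p=f["pixels"].astype(int)
def show(n,m,z):
    for q,l in [(0,0)]:
        nn,l,s,c=cv2.connectedComponentsWithStats(m.astype(np.uint8))
        for i in range(1,nn):
            if s[i][4]>5:
                pts=np.array([ray(f,(x,y),z)[:2] for y,x in np.argwhere(l==i)],np.float32);r=cv2.minAreaRect(pts)
                print(n,s[i],np.round(pts.mean(0),4),np.round(r[1],3),round(r[2],1))
w=np.zeros((480,640),bool);w[190:250,260:385]=1
show("blue",w&(p[...,2]>p[...,0]+60),.016)
show("orange",w&(p[...,0]>p[...,2]+90),.026)
show("black",w&(p.max(2)<60),.006)
show("light",w&(p.min(2)>185),.036)
save(f,"c.png",(255,195,390,250),5.5)
save(fs["side"],"d.png",(210,280,350,390),5.5)
E
```

```text
top [172 204  18  13  99] [180.9 211. ]
0.06 [0.5928 0.4273] [0.0331 0.0456] 13.8
0.086 [0.5888 0.4189] [0.0324 0.0447] 13.8
0.11 [0.5851 0.4111] [0.0319 0.0439] 13.8
top [224 232   6   9  29] [226.4 236.1]
0.06 [0.5238 0.2924] [0.0076 0.0249] 65.5
0.086 [0.5211 0.2866] [0.0075 0.0244] 65.5
0.11 [0.5187 0.2812] [0.0074 0.0239] 65.5
top [226 257  11  13  66] [231.1 262.9]
0.06 [0.4491 0.2754] [0.042  0.0121] 41.0
0.086 [0.4479 0.2699] [0.0412 0.0119] 41.0
0.11 [0.4468 0.2648] [0.0405 0.0117] 41.0
top [213 291  19  16 131] [222.  298.8]
0.06 [0.3494 0.2968] [0.0578 0.0179] 51.2
0.086 [0.3502 0.2909] [0.0566 0.0176] 51.2
0.11 [0.3508 0.2855] [0.0556 0.0173] 51.2
side [233 305  10  19  86] [238.  313.4]
side [263 306  22  18 337] [273.2 314.8]
side [297 317  30  28 633] [312.1 329.9]
[0.528, 0.294] [(0, [238.4, 330.8]), (0.05, [236.6, 312.6]), (0.068, [236.0, 305.8]), (0.086, [235.3, 298.9]), (0.11, [234.4, 289.5])]
[0.4515, 0.2755] [(0, [273.8, 339.4]), (0.05, [272.9, 321.1]), (0.068, [272.6, 314.3]), (0.086, [272.2, 307.3]), (0.11, [271.8, 297.9])]
[0.354, 0.286] [(0, [311.6, 361.5]), (0.05, [311.8, 343.0]), (0.068, [311.8, 336.1]), (0.086, [311.9, 329.0]), (0.11, [311.9, 319.4])]
blue [328 206  10   2  20] [ 0.6208 -0.001 ] [0.003 0.026] 1.2
blue [327 232  12   4  44] [ 0.5427 -0.0027] [0.009 0.031] 1.3
orange [278 214  88   8 596] [0.5869 0.0288] [0.019 0.248] 2.3
black [275 227  95   9 564] [0.55   0.0319] [0.021 0.271] 1.9
light [276 208  91   6 346] [0.6043 0.0322] [0.012 0.255] 2.3
light [277 222  90   5 305] [0.568  0.0283] [0.01  0.251] 2.1
```

View pics/c.png

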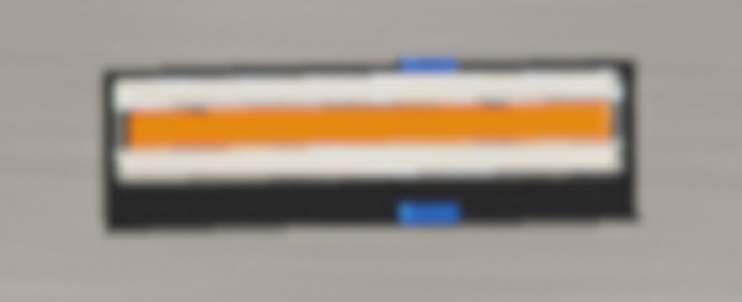

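View pics/d.png

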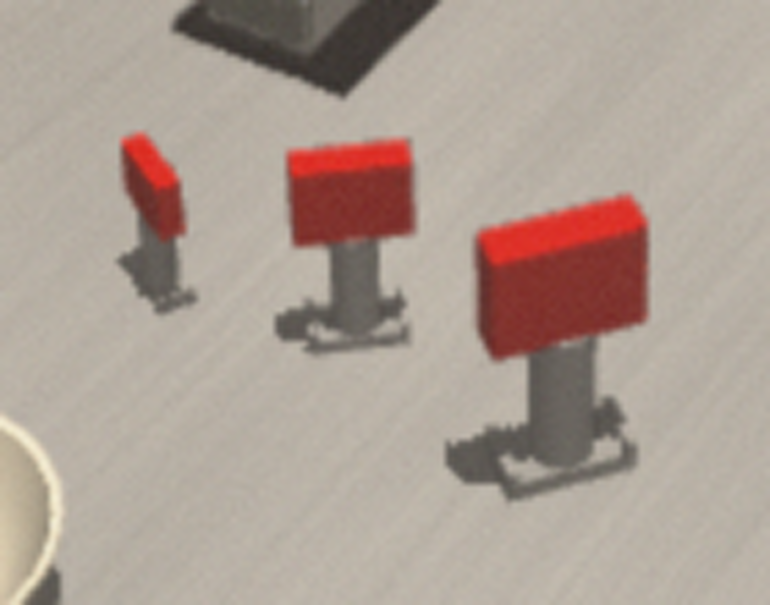

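Sizes: the middle stop at (0.450, 0.274) has its wing top at projected row 307 (measured 306) and a wing about 42×12 mm, so it is the 86 mm one. The small one at about 25 mm and the large one at about 57 mm don't fit. The crop shows the channel shifted about +6 mm in x from the tabs' middle, at (0.582, -0.002). Rail yaw is about 2°.

```bash
python3 -m inch '1 30 54 7 0 0 24; 1 30 54 7 0 0 24; 1 30 54 7 0 0 24; 1 30 54 7 0 0 24; 1 30 54 7 0 0 24; 1 30 54 7 0 0 24; 1 30 54 7 0 0 24; 1 30 54 7 0 0 24; 1 30 54 7 0 0 24; 1 30 54 7 0 0 24; 1 30 54 7 0 0 24'
```

```text
t: 2.78
eef_pos: [0.4972, -0.103, 0.2969]
ee_rot: [3.141, 0.0, 2.288]
force: [-0.4, -0.6, 0.1]
width: 0.0876
```

```bash
python3 -m inch '1 -4.7 37.7 -9.5 0 0 0; 1 -4.7 37.7 -9.5 0 0 0; 1 -4.7 37.7 -9.5 0 0 0; 1 -4.7 37.7 -9.5 0 0 0; 1 -4.7 37.7 -9.5 0 0 0; 1 -4.7 37.7 -9.5 0 0 0; 1 -4.7 37.7 -9.5 0 0 0; 1 -4.7 37.7 -9.5 0 0 0'
python3 - <<'E'
from h import *
f=grab_frame("wrist");s=telemetry.get_state();print(s["eef_pos"],s["ee_rot"])
print(-np.array(f["R"]).T@np.array(f["t"]))
p=f["pixels"].astype(int)
b=(p[...,0]>110)&(p[...,1]<80)&(p[...,2]<80)
n,l,st,c=cv2.connectedComponentsWithStats(b.astype(np.uint8))
for i in range(1,n):
    if st[i][4]>200:
        for th in(110,150):
            pts=np.array([ray(f,(x,y),.086)[:2] for y,x in np.argwhere((l==i)&(p[...,0]>th))],np.float32);r=cv2.minAreaRect(pts);print(th,st[i],np.round(r[0],4),np.round(r[1],4),r[2])
for r in pinpoint("wrist","stop_wing")+pinpoint("wrist","stop"): print(r["p"],r["location"],ray(f,r["location"],.068),ray(f,r["location"],0))
save(f,"e.png")
E
```

```text
t: 3.78
eef_pos: [0.4499, 0.2743, 0.2013]
ee_rot: [-3.141, 0.001, 2.289]
force: [0.2, -0.4, -0.1]
width: 0.0881
[0.45018073 0.2734869  0.20175213] [3.14147829e+00 7.05031035e-04 2.28840556e+00]
[0.39030932 0.22260875 0.35942514]
110 [ 403  121   30   79 1729] [0.3499 0.2935] [0.062  0.0193] 51.884796142578125
150 [ 403  121   30   79 1729] [0.3511 0.2927] [0.0611 0.0151] 52.137962341308594
110 [308 210  17  50 730] [0.4509 0.2729] [0.0437 0.0136] 41.20925521850586
150 [308 210  17  50 730] [0.4393 0.2622] [0.0104 0.0126] 41.21281814575195
110 [266 289  31  17 262] [0.5164 0.2876] [0.0085 0.0286] 63.44052505493164Traceback (most recent call last):
  File "<stdin>", line 10, in <module>
cv2.error: OpenCV(4.12.0) /io/opencv/modules/imgproc/src/convhull.cpp:143: error: (-215:Assertion failed) total >= 0 && (depth == CV_32F || depth == CV_32S) in function 'convexHull'
```

The wrist view gives the wing as 43.7×13.6 mm at (0.4509, 0.2729), angle 41.2°, which confirms the choice. The gripper is aligned, so I'll descend and grip.

```bash
python3 -m inch '1 0.05 -0.05 -5 0 0 0; 1 0.05 -0.05 -10 0 0 0; 1 0.05 -0.05 -13 0 0 0; 1 0.05 -0.05 -14.9 0 0 0; 1 0.05 -0.05 -14.9 0 0 0; 0 0.05 -0.05 -14.9 0 0 0; 0 0.05 -0.05 -14.9 0 0 0; 0 0.05 -0.05 -14.9 0 0 0; 0 0.05 -0.05 -14.9 0 0 0; 0 0.05 -0.05 -14.9 0 0 0' 40
```

```text
t: 5.08
eef_pos: [0.4507, 0.2731, 0.0529]
ee_rot: [3.141, 0.001, 2.289]
force: [0.3, -0.2, 0.1]
width: 0.0435
```

```bash
python3 -m inch '0 0 0 0 0 0 0; 0 0 0 0 0 0 0; 0 0 0 0 0 0 0; 0 0 0 0 0 0 0; 0 0 0 0 0 0 0; 0 0 0 0 0 0 0' 40; python3 -m inch '0 0 0 4 0 0 0; 0 0 0 10 0 0 0; 0 0 0 12 0 0 0; 0 0 0 12 0 0 0'
```

```text
t: 5.82
eef_pos: [0.4506, 0.273, 0.0528]
ee_rot: [3.141, 0.001, 2.289]
force: [-0.1, 0.5, -0.9]
width: 0.0138
t: 6.32
eef_pos: [0.4512, 0.2737, 0.1745]
ee_rot: [3.138, -0.0, 2.289]
force: [-0.5, 0.1, -2.6]
width: 0.0139
```

```bash
python3 -m inch '0 13.7 -27.5 -1 0 0 51; 0 13.7 -27.5 -1 0 0 51; 0 13.7 -27.5 -1 0 0 51; 0 13.7 -27.5 -1 0 0 51; 0 13.7 -27.5 -1 0 0 51; 0 13.7 -27.5 -1 0 0 51; 0 13.7 -27.5 -1 0 0 51; 0 13.7 -27.5 -1 0 0 51'
python3 - <<'E'
from h import *
s=telemetry.get_state();print(s["eef_pos"],s["ee_rot"])
for c in("wrist","top"):
    f=grab_frame(c);p=f["pixels"].astype(int)
    def show(n,m,z):
        nn,l,st,_=cv2.connectedComponentsWithStats(m.astype(np.uint8))
        for i in range(1,nn):
            if st[i][4]>(150 if c=="wrist" else 15):
                pts=np.array([ray(f,(x,y),z)[:2] for y,x in np.argwhere(l==i)],np.float32);r=cv2.minAreaRect(pts)
                print(c,n,st[i],np.round(pts.mean(0),4),np.round(r[0],4),np.round(r[1],3),round(r[2],1))
    w=np.ones((480,640),bool)
    if c=="top": w[:]=0;w[190:250,260:385]=1
    show("blue",w&(p[...,2]>p[...,0]+60),.016)
    show("orange",w&(p[...,0]>p[...,2]+90)&(p[...,1]>80),.026)
    save(f,"f_%s.png"%c)
E
```

```text
t: 7.32
eef_pos: [0.5873, -0.0012, 0.1631]
ee_rot: [3.138, -0.002, -3.106]
force: [0.7, 0.7, -1.5]
width: 0.0137
[ 0.58729331 -0.00121655  0.16310566] [ 3.13797995e+00 -2.31868219e-03 -3.10587561e+00]
wrist blue [277 208   9  30 253] [ 0.622  -0.0026] [ 0.6221 -0.0024] [0.008 0.028] 0.4
wrist blue [359 208  10  30 263] [ 0.5445 -0.0058] [ 0.5441 -0.0053] [0.008 0.028] 4.1
wrist orange [   0    0  131  218 3577] [ 0.7874 -0.0702] [ 0.826  -0.0944] [0.178 0.13 ] 89.9
wrist orange [ 302  119   26  116 2751] [ 0.5915 -0.0477] [ 0.5913 -0.0456] [0.021 0.101] 2.5
wrist orange [   0  236  144   83 1846] [0.8076 0.0352] [0.8302 0.0586] [0.083 0.138] 89.8
wrist orange [  0 252  33  44 940] [0.8904 0.0549] [0.8954 0.0558] [0.058 0.031] 27.4
wrist orange [  34  257   91   61 3175] [0.8203 0.0689] [0.8221 0.0689] [0.091 0.066] 3.3
wrist orange [  77  347   66   43 1512] [0.815  0.1695] [0.807  0.1658] [0.066 0.055] 2.1
wrist orange [141 349  13  30 253] [0.7659 0.1562] [0.7659 0.1563] [0.009 0.038] 0.2
top orange [296 215  21   7  82] [0.583  0.0672] [0.5829 0.0736] [0.016 0.058] 9.4
top orange [348 214  18   7 123] [ 0.5904 -0.0701] [ 0.5903 -0.07  ] [0.017 0.048] 1.3
```

View pics/f_wrist.png

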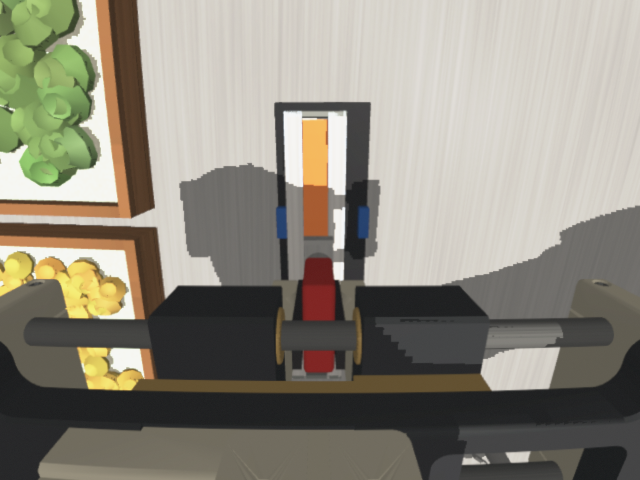

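The wrist view shows the slot (orange, columns 302–328 at rows 119–235), nearly in line with the held wing at column 319. The tabs are at (282,223) and (364,223). Slot centre at the tabs is x ≈ 0.589. I'll come down to just above the channel top (TCP z about 0.091).

```bash
python3 -m inch '0 0.15 -0.2 -3 0 0 0; 0 0.15 -0.2 -6 0 0 0; 0 0.15 -0.2 -7 0 0 0; 0 0.15 -0.2 -7 0 0 0; 0 0.15 -0.2 -7 0 0 0'
python3 - <<'E'
from h import *
f=grab_frame("wrist");save(f,"g.png",(250,90,390,390),2);s=telemetry.get_state();print(s["eef_pos"],s["force"],s["moment"])
E
```

```text
t: 8.05
eef_pos: [0.5899, -0.002, 0.0953]
ee_rot: [3.138, 0.001, -3.103]
force: [1.3, -1.0, -1.1]
width: 0.014
[ 0.58993943 -0.00209664  0.09528036] [-0.33297845  1.06069008 -0.46147086] [-0.04701775  0.05808872 -0.03782016]
```

```bash
python3 -m inch '0 0 0 -0.2 0 0 0; 0 0 0 -0.3 0 0 0; 0 0 0 -0.4 0 0 0; 0 0 0 -0.4 0 0 0'
```

```text
t: 8.6
eef_pos: [0.5898, -0.0022, 0.0911]
ee_rot: [3.138, 0.001, -3.104]
force: [-0.1, 0.5, -0.6]
width: 0.0137
```

```bash
python3 -m inch '0 -0.05 0 -0.15 0 0 0; 0 -0.05 0 -0.3 0 0 0; 0 -0.05 0 -0.4 0 0 0; 0 -0.05 0 -0.4 0 0 0'; python3 -m inch '0 0 0 -0.1 0 0 0; 0 0 0 -0.2 0 0 0; 0 0 0 -0.2 0 0 0'
```

```text
t: 9.1
eef_pos: [0.5893, -0.0022, 0.087]
ee_rot: [3.138, 0.001, -3.104]
force: [1.1, -0.5, -0.4]
width: 0.014
t: 9.48
eef_pos: [0.5892, -0.0022, 0.0849]
ee_rot: [3.138, 0.001, -3.104]
force: [0.1, -0.5, -0.6]
width: 0.0135
```

The underside is about 4 mm below the channel top with no contact force, so the nut is in the slot. I'll continue to the bed.

```bash
python3 -m inch '0 0 0 -0.2 0 0 0; 0 0 0 -0.4 0 0 0; 0 0 0 -0.5 0 0 0; 0 0 0 -0.5 0 0 0';  python3 -m inch '0 0 0 -0.1 0 0 0; 0 0 0 -0.2 0 0 0; 0 0 0 -0.3 0 0 0; 0 0 0 -0.3 0 0 0'
```

```text
t: 9.98
eef_pos: [0.5891, -0.0022, 0.0798]
ee_rot: [3.138, 0.0, -3.104]
force: [-0.5, -0.4, -1.4]
width: 0.014
t: 10.48
eef_pos: [0.5893, -0.0022, 0.077]
ee_rot: [3.138, 0.001, -3.104]
force: [-1.3, 0.8, 3.2]
width: 0.0137
```

The bed contact came where expected (about +4 N). Now pressing to 17 mm, TCP z ≈ 0.070.

```bash
python3 -m inch '0 0 0 -0.2 0 0 0; 0 0 0 -0.4 0 0 0; 0 0 0 -0.6 0 0 0; 0 0 0 -0.7 0 0 0; 0 0 0 -0.7 0 0 0; 0 0 0 -0.7 0 0 0'
```

```text
t: 11.22
eef_pos: [0.5894, -0.0022, 0.0702]
ee_rot: [3.138, 0.001, -3.103]
force: [-2.7, 0.1, 6.2]
width: 0.0138
```

```bash
python3 -m inch '0 0 0 0 0 0 -8; 0 0 0 0 0 0 -16; 0 0 0 0 0 0 -24; 0 0 0 0 0 0 -32; 0 0 0 0 0 0 -40; 0 0 0 0 0 0 -45; 0 0 0 0 0 0 -45'; python3 -m inch '0 0 0 0 0 0 -8; 0 0 0 0 0 0 -16; 0 0 0 0 0 0 -24; 0 0 0 0 0 0 -32; 0 0 0 0 0 0 -40; 0 0 0 0 0 0 -45; 0 0 0 0 0 0 -45; 0 0 0 0 0 0 -45'
```

```text
t: 12.1
eef_pos: [0.5908, -0.0024, 0.071]
ee_rot: [3.136, 0.003, 2.394]
force: [1.3, -2.0, 6.2]
width: 0.014
t: 13.1
eef_pos: [0.5911, -0.0028, 0.0713]
ee_rot: [3.136, 0.004, 1.609]
force: [-1.3, -2.0, 6.0]
width: 0.0136
```

Turned, with yaw 92.2°. TCP x drifted about +2 mm, so I'll recentre to ≈ 0.5886 and check.

```bash
python3 -m inch '0 -0.1 0.03 -0.1 0 0 0; 0 -0.2 0.06 -0.1 0 0 0; 0 -0.25 0.06 -0.1 0 0 0; 0 -0.25 0.06 -0.1 0 0 0'
python3 - <<'E'
from h import *
s=telemetry.get_state();print(s["eef_pos"],s["force"],s["moment"],s["ee_rot"])
f=grab_frame("wrist");save(f,"h.png");f=grab_frame("top");save(f,"h2.png")
f=grab_frame("side");save(f,"h3.png",(230,190,350,310),5)
E
```

```text
t: 13.6
eef_pos: [0.5906, -0.0025, 0.0714]
ee_rot: [3.132, 0.004, 1.609]
force: [2.8, -3.2, 6.3]
width: 0.014
[ 0.5906238  -0.00253694  0.07136207] [ 2.77482976 -3.22361684  6.2811    ] [-1.45539386 -0.87835165 -0.00750784] [3.1319174  0.00407095 1.60926856]
```

View pics/h3.png

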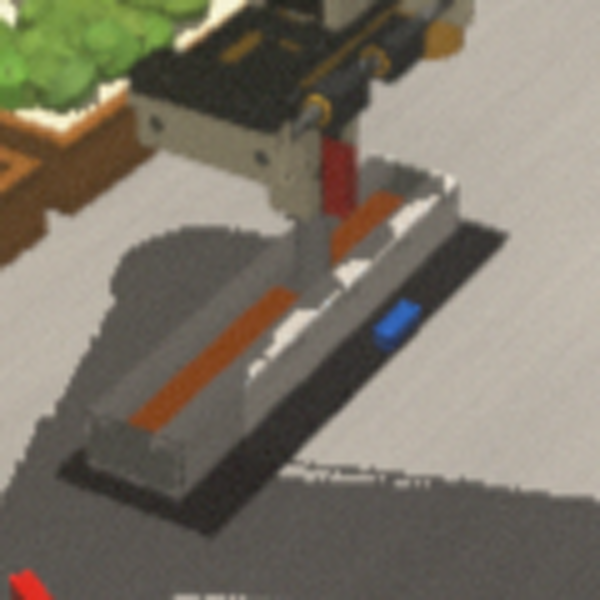

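View pics/h.png

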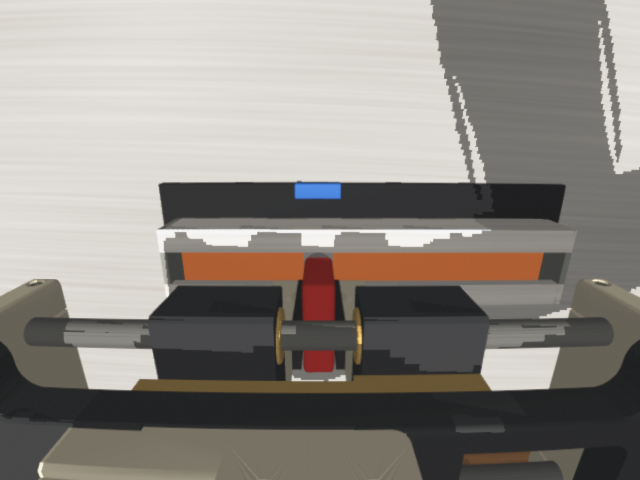

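```bash
python3 -m inch '0 0 0 0 0 0 0; 0 0 0 0 0 0 0' ; python3 -c "
from h import *
s=telemetry.get_state();print(s['force'],s['moment'],s['eef_pos'])"
```

```text
t: 14.0
eef_pos: [0.5908, -0.0027, 0.0716]
ee_rot: [3.132, 0.004, 1.609]
force: [-1.2, 0.2, 5.4]
width: 0.014
[-1.23579092  0.15288207  5.37526414] [-0.14751237  0.72365558 -0.00457236] [ 0.59083869 -0.00271567  0.07158898]
```

The wrist view shows the wing square across the slot, level with the blue tab at (318,190). I'll press 2 mm more to secure the "pressed and turned" condition, nudging x back a little.

```bash
python3 -m inch '0 0 0 -0.1 0 0 0; 0 -0.05 0 -0.2 0 0 0; 0 -0.1 0 -0.25 0 0 0; 0 -0.1 0 -0.25 0 0 0; 0 -0.1 0 -0.25 0 0 0'; python3 -c "
from h import *
s=telemetry.get_state();print(s['force'],s['moment'],s['eef_pos'])"
```

```text
t: 14.62
eef_pos: [0.5907, -0.0027, 0.0697]
ee_rot: [3.13, 0.004, 1.61]
force: [-0.8, -0.7, 6.4]
width: 0.0136
[-0.78850859 -0.69837861  6.3716384 ] [-0.1370104   0.39239596  0.0050708 ] [ 0.59072059 -0.00269905  0.06969396]
```

```bash
python3 -m inch '0 -0.1 0 0 0 0 0; 0 -0.2 0 0 0 0 0; 0 -0.2 0 0 0 0 0; 0 -0.2 0 0 0 0 0; 0 -0.2 0 0.1 0 0 0; 0 -0.2 0 0.2 0 0 0; 0 -0.2 0 0.2 0 0 0'; python3 -c "
from h import *
s=telemetry.get_state();print(s['force'],s['moment'],s['eef_pos'])
f=grab_frame('wrist');save(f,'i.png')
p=f['pixels'].astype(int);w=np.zeros((480,640),bool);w[200:300,150:600]=1
m=w&(p[...,0]>p[...,2]+90)&(p[...,1]>60)
for c in (200,230,260,280,370,400,450,500):
  r=np.flatnonzero(m[:,c]); print(c,r.min(),r.max(),ray(f,(c,r.min()),.029)[:2],ray(f,(c,r.max()),.029)[:2])
print(-np.array(f['R']).T@np.array(f['t']))"
```

```text
t: 15.5
eef_pos: [0.5904, -0.0027, 0.0725]
ee_rot: [3.127, 0.004, 1.61]
force: [1.4, -0.9, 5.8]
width: 0.0139
[ 1.40147369 -0.89898471  5.832457  ] [-0.44189991 -0.51355773 -0.00054593] [ 0.59037748 -0.0026612   0.07252059]
200 252 278 [ 0.58457275 -0.07941929] [ 0.60300933 -0.08074599]
230 252 278 [ 0.58373244 -0.0598287 ] [ 0.60208109 -0.06062315]
260 253 278 [ 0.58359184 -0.04041559] [ 0.60118539 -0.04067697]
280 253 278 [ 0.58304671 -0.02752049] [ 0.60060463 -0.02744918]
370 253 278 [0.5806447 0.0302887] [0.5981302  0.03184882]
400 253 278 [0.57985616 0.04963565] [0.59734924 0.05169761]
450 253 279 [0.57854717 0.0821869 ] [0.59681049 0.08522469]
500 253 278 [0.57723675 0.11535975] [0.59487767 0.11916809]
[ 0.50897424 -0.00508741  0.22941368]
```

```bash
python3 -m inch '0 -0.05 0 0.1 0 0 0; 0 -0.05 0 0.2 0 0 0; 0 -0.05 0 0.2 0 0 0'; python3 -m inch '0 0 0 0.05 0 0 0; 0 0 0 0.1 0 0 0; 0 0 0 0.1 0 0 0; 0 0 0 0.1 0 0 0'; python3 -c "
from h import *
s=telemetry.get_state();print(s['force'],s['moment'],s['eef_pos'])
f=grab_frame('side');save(f,'j.png',(230,190,350,310),5)"
```

```text
t: 15.92
eef_pos: [0.5904, -0.0026, 0.0747]
ee_rot: [3.126, 0.004, 1.611]
force: [0.7, -1.9, 4.0]
width: 0.0139
t: 16.42
eef_pos: [0.5904, -0.0027, 0.0756]
ee_rot: [3.126, 0.004, 1.61]
force: [2.3, -0.9, 0.9]
width: 0.0134
[ 2.28056535 -0.86423262  0.91391392] [-0.4740393  -0.81155978  0.04381683] [ 0.59036168 -0.0026698   0.07555622]
```

The z force dropped from 4 N to 0.9 N at TCP z 0.0756, so the underside is about 23 mm up and the lips are carrying the stop. Releasing.

```bash
python3 -m inch '0.3 0 0 0 0 0 0; 0.4 0 0 0 0 0 0; 0.5 0 0 0 0 0 0; 0.6 0 0 0 0 0 0; 0.6 0 0 0 0 0 0; 0.6 0 0 0 0 0 0'; python3 -m inch '0.6 0 0 1 0 0 0; 0.6 0 0 3 0 0 0; 0.6 0 0 7 0 0 0; 0.6 0 0 12 0 0 0; 0.6 -8 0 14 0 0 0; 0.6 -8 0 14 0 0 0; 0.6 -8 0 14 0 0 0'
python3 - <<'E'
from h import *
f=grab_frame('wrist');save(f,'k.png')
p=f['pixels'].astype(int);m=((p[...,0]>110)&(p[...,1]<80)&(p[...,2]<80)).astype(np.uint8)
n,l,st,_=cv2.connectedComponentsWithStats(m)
for i in range(1,n):
    if st[i][4]>150:
        pts=np.array([ray(f,(x,y),.109)[:2] for y,x in np.argwhere(l==i)],np.float32);r=cv2.minAreaRect(pts);print(st[i],r)
g=grab_frame('side');save(g,'k2.png',(230,190,350,310),5)
for b in (.019,.023,.027):
    print(b,proj(g,[[.5904,-.0026,b+.05],[.5904,-.0026,b+.086],[.5904,.0044,b+.086]]).round(1).tolist())
E
```

```text
t: 17.23
eef_pos: [0.5903, -0.0027, 0.0755]
ee_rot: [3.126, 0.004, 1.61]
force: [0.5, -0.5, 0.3]
width: 0.0524
t: 18.1
eef_pos: [0.5097, -0.0026, 0.2171]
ee_rot: [3.123, 0.003, 1.611]
force: [0.3, -0.9, 0.1]
width: 0.0529
[590 235  26  29 250] ((0.5119304060935974, 0.24758952856063843), (0.009219709783792496, 0.026330990716814995), 64.12018585205078)
[308 300  15  20 283] ((0.5797047019004822, -0.0027829264290630817), (0.019569581374526024, 0.01260620541870594), 1.766086459159851)
0.019 [[292.3, 228.8], [292.1, 216.1], [290.4, 217.4]]
0.023 [[292.3, 227.4], [292.0, 214.7], [290.4, 216.0]]
0.027 [[292.2, 226.0], [292.0, 213.3], [290.4, 214.5]]
```

View pics/k2.png

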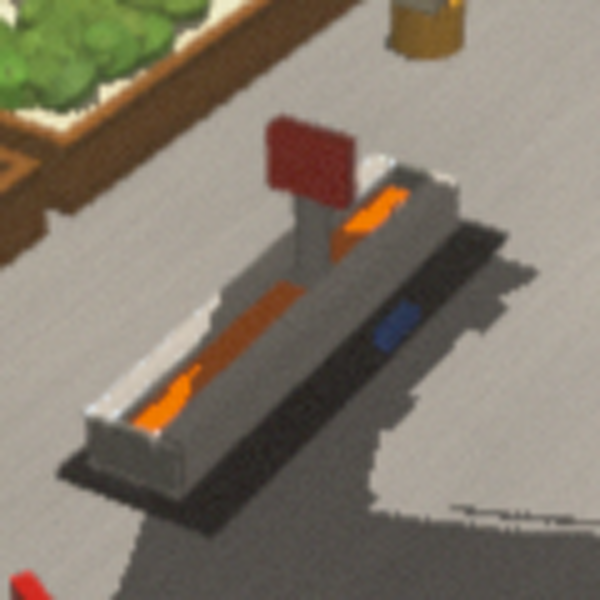

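View pics/k.png

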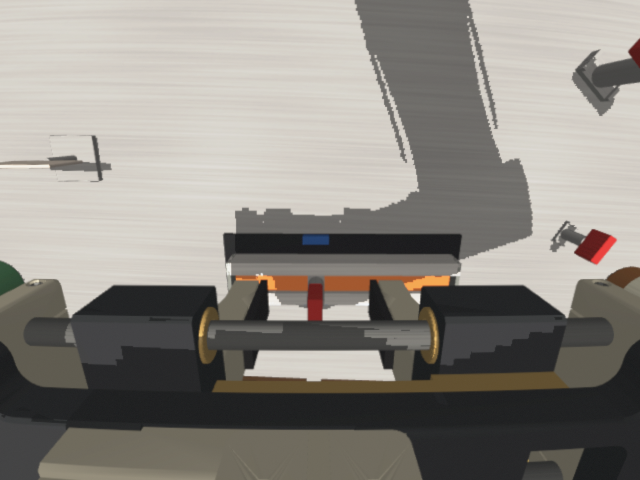

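```bash
python3 -c "
from h import *
for c in('top','side'):
  f=grab_frame(c)
  for n in('ticket_stand','sauce_jar','weight','bowl','tasting_cup','broth'):
    r=pinpoint(c,n)[:1]; print(c,n,[np.round(x['location'],1) for x in r])
arm.job_done()"
```

```text
top ticket_stand [array([425.4, 266.2])]
top sauce_jar [array([473.4, 207.6])]
top weight [array([424.5, 187.5])]
top bowl [array([173.7, 248.8])]
top tasting_cup [array([492.6, 252.5])]
top broth [array([194.9, 212.4])]
side ticket_stand [array([383.3, 218. ])]
side sauce_jar [array([357.7, 183.6])]
side weight [array([313.6, 199.2])]
side bowl [array([190.9, 394.9])]
side tasting_cup [array([402.1, 187.1])]
side broth [array([176.5, 346.6])]
the job is handed in; nothing more can be done
```

The 86 mm red-winged stop is locked in the rail between the blue tabs and released. The job was handed in at about 18 s of the 67 s limit. I let the foot down through the slot, which sat about 6 mm to one side of the base. I then pressed it to roughly 17 mm, turned it a quarter turn and let it rise about 6 mm into the lips.

**Checks that agreed:**
- **Seating:** The upward force fell from 4 N to 0.9 N at an underside height of about 23 mm. The gripper stayed at that height on release, as expected with the lips carrying the stop.
- **Last pictures:** The stop stands upright and free, its wing is across the channel (about 0.5° off by the wrist view), and it is level with the tabs.
- **Bystanders:** All stayed within the networks' scatter of about 3 pixels.

**Checks that were less certain:**
- **Height by camera:** The side picture places the underside only roughly, at 19–23 mm (one pixel is about 3 mm). I relied on the force and arm readings instead.
- **Sideways position:** During the turn the tool drifted about 2 mm in x and mostly did not follow my corrections. It ended about 1 mm from the estimated channel centre, within the grooves' 2 mm slack.

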